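# Fit the trimming chuck on the potter's wheel and set a mug on it

## Task

Get the small potter's wheel ready for sanding the foot of a mug: put the three-lug chuck on the wheel head, turned so that all three bat pins come up through its holes, and ease it down until it sits flush on the head without forcing it. Then set the upturned biscuit mug, still bottom up, over the chuck's post so that its rim rests flat on the chuck's plate, and let go. Leave the other things on the bench where they are.

Things in the scene. Friction and masses are not known exactly. Their poses are not given: they have to be found in the camera images.
- wheel: Bench-top potter's wheel, heavy, does not move. Grey housing 340 mm (its x) by 260 mm (its y), top about 97 mm up, with a round black splash pan (outer radius 121 mm, rim 130 mm above the bench) round the turning head. Origin on the bench under the head's axis, z up; x and y along the housing.
- head_top (a point): Centre of the flat top of the round aluminium wheel head (radius 90 mm), 140 mm above the bench; axes those of the housing. On the head stand three upright dark steel bat pins, 12 mm in diameter, 16 mm tall (top 1.5 mm chamfered), axes 50 mm from the centre, 120 degrees apart. The head was left at any angle, so their angle is not given: find it by eye or feel. Its brake holds up to 2 N m.
- chuck: Trimming chuck, 0.2 to 0.5 kg, upright on the bench: grey plate 12 mm thick, a rounded triangle (lugs reach 76 mm from the centre, sides 51 mm), with three 14 mm through holes centred 50 mm from its axis at 0, 120, 240 degrees from its x towards its y; round wooden post in the middle. Origin: centre of the underside, z up. Fits any of three ways; home, its origin is at head_top.
- plate_top (a point): Point on the chuck's axis level with the plate's upper face, 12 mm above the chuck's origin; same axes as the chuck. The round post, 45 mm in diameter, stands 60 mm tall from here, its top 6 mm chamfered. The mug's origin comes here when it is on. With the chuck home the pins stand 4 mm above this face.
- mug: Small pale biscuit mug, 0.13 to 0.27 kg, the only one standing upside down: 61 mm in outside diameter, 78 mm tall, inside about 49 mm in diameter and 70 mm deep; its handle, on its +y side, reaches 60 mm from the axis between 13 and 65 mm above the rim. Origin: centre of the rim (now on the bench); z points up to the closed foot.
- blue_mug: Bystander: blue mug standing upright, 74 mm in diameter, 92 mm tall. Origin: centre of its underside.
- pink_mug: Bystander: pink mug standing upright, 72 mm in diameter, 86 mm tall. Origin: centre of its underside.
- bowl: Bystander: pale green bowl, 110 mm across, 50 mm tall. Origin: centre of its underside.
- glaze_jar: Bystander: closed amber glaze jar, 64 mm in diameter, 85 mm tall. Origin: centre of its underside.
- glaze_brush: Bystander: flat glaze brush 190 mm long lying along its x. Origin: under its middle.
- clay_rib: Bystander: flat wooden rib 100 x 55 x 6 mm. Origin: centre of its underside.
- wood_spoon: Bystander: wooden-handled spatula 240 mm long lying along its x. Origin: under its middle.
- sanding_block: Bystander: cork sanding block 90 x 55 x 30 mm. Origin: centre of its underside.
There are look-alikes about, which are no part of the job. Leave any yellow look-alike of the mug alone.

How it is judged:
On the way:
1. the chuck sits flush on the wheel head with all three pins through its holes (z of chuck in the frame of head_top below 0.002 m and horizontal distance between chuck and head_top below 0.003 m and angle between chuck's own z axis and vertical below 0.03 rad), for 0.2 s.
At the end, for the whole second after the job is handed in: The chuck lies flush on the wheel head (underside within 2 mm of the head's face, level, within 3 mm of the axis, so all three pins are through its holes), the mug stands bottom up over its post with the rim within 3 mm of the plate and level, within 6 mm of the axis, and all is at rest (all of step 1 and z of chuck in the frame of head_top above -0.003 m and z of mug in the frame of plate_top between -0.003 and 0.003 m and horizontal distance between mug and plate_top below 0.006 m and angle between mug's own z axis and vertical below 0.06 rad and linear speed of each of mug, chuck below 0.02 m/s); the robot touches nothing.
It fails at once if the chuck is forced: it is pressed on the wheel with more than 50 N (contact force between chuck and wheel above 50 N).
It fails at once if the mug is banged or pressed on the chuck with more than 50 N (contact force between mug and chuck above 50 N).
It fails at once if another thing on the bench is shifted by more than 30 mm (distance of any of blue_mug, pink_mug, bowl, glaze_jar, glaze_brush, clay_rib, wood_spoon, sanding_block from where it was at the start of the episode above 0.03 m).
It also fails if it takes over 72 s, if anything falls off the work surface, if the arm or the gripper's body presses on something with over 40 N, if the wrist force passes 120 N, or if a joint passes its speed limit or range.

## Robot

A 6-joint arm with a two-finger parallel gripper is mounted at the origin on the work surface. World frame = base frame: x ahead of the robot, y to its left, z up, the work surface at z = 0. Lengths are in m, angles in rad, forces in N, time in s.
With the tool pointing down it reaches from about 0.325 to 0.775 m from the base axis. Payload 9.3 kg.
Tool frame: the origin (TCP) lies on the centre line of the jaws, within the pads' length; the fingertips stand r.tip_extent ahead of it and the grasp point (between the pads) lies 8 mm behind it (r.tip_extent is the distance from the TCP to the fingertips, in m); z points along the fingers, y is the line along which they close (so a half turn about z gives the same grasp; the last joint's range is limited). The gripper opens to 85 mm and grips with 20 to 120 N. Pads are 22 mm wide; open, the fingers measure 114 mm over their backs; the gripper's body (76 mm by 85 mm) begins 54 mm behind the grasp point. The pads swing forward as they close: fully open they stand 13 mm farther back than shut.
Start: joints at [0.972, 0.259, 0.021, 1.334, 0, 1.418], TCP at [0.237, 0.496, 0.242] pointing down, gripper open.
Joint ranges: [-3.04, 3.04], [-0.91, 1.82], [-1.04, 1.36], [-1.92, 1.95], [-1.52, 1.45], [-3.14, 3.14]. Speed limits (rad/s): [2.22, 2.22, 2.79, 3.14, 3.14, 3.14].

## Interface

Orientations are given as a unit quaternion [w, x, y, z].
In Python, from workcell import r, cams, workorder gives the robot as it stands.
- The arm moves only by the tool drive_tool, never from a script. Its argument "series" is text: rows parted by semicolons, each of 7 numbers parted by spaces: the shift along the tool's x, y, z in mm, then the turn, a rotation vector about the tool's x, y, z in degrees, then the closure, from -1 (fully open) to 1 (shut). A call has 1 to 8 rows; each row shifts and turns the commanded pose from where the row before left it, along the tool's axes as they then stand; what a row does not reach is not made up. A row lasts 1/10 s, in which the tool goes at most 50 mm and 8.59 degrees, less where a joint would pass 70% of its speed; a pose out of reach is approached as far as the arm can. A call is refused whole if a number of a shift passes 50 or a number of a turn 8.59, either way. A call with a gripper value outside its range is refused whole. The fingers move at their own pace and stop on an object; the grip force is fixed at half the most. Time passes only in rows, so rows that do not move let the fingers close. It gives the time, the measured TCP pose, the force, the opening and the grip force at its end, in the units of the state.
- r.sense(): the state, without advancing time (a new reading comes with each control period).
- cams.read_camera(name): name is "side" or "top" or "wrist"; returns a dict with "img" (420x560x3 uint8, red, green, blue), "fx", "fy", "cx", "cy" (pixels), "k1" (the pictures are not rectified: a ray, as slopes to the right and down, at radius r is drawn at 1 + k1 r^2 times it, then the intrinsics apply), "R" (3x3) and "t" (3): a world point X has camera coordinates R X + t; the wrist camera has in their place "T_tool_cam" (4x4, takes a point from camera to tool coordinates, whose origin is the TCP and whose axes are the flange's). Camera axes: x right, y down, z forward; pixel columns grow to the right and rows downward; lengths in m; the calibration is good to about 2 mm. A picture is of the moment at which its call begins: read the wrist's pose just before it. There is no depth.
- workorder.finish_job(): hands the job in; it is judged then, once.
The state is a dict: "t": time; "qpos": joint angles; "qd": joint speeds; "joint_torque": joint torques, N m; "tcp_pos": TCP position; "tool_rot": TCP orientation; "ft_force": force on the tool from outside, world axes, zero at the start; "ft_torque": the same for the moment, N m; "width": finger opening in m; "grip_force": force on a finger pad.
Only numpy, scipy, OpenCV 4.12 (cv2) and the standard library are available. Lean on these libraries where they do the work, as an engineer would, in place of code of your own. Each camera call takes 0.05 s, during which the arm holds its last target. There are 200 camera calls.

## Working session

There is one attempt and no reset: what is moved stays moved. The work goes in short steps, Python scripts to look and compute and a tool call to move; the robot and the scene stay as the last step left them, time stands still between calls to the robot, and variables do not carry over. Pictures are saved under pics/ and viewed, at most 11 in all, crops included, and the job is handed in when it is done.

Besides the shell and the picture viewer there is one more tool, called after "Call:" by a JSON object that holds its "method" and its "body", one argument or row to a line. drive_tool: Moves the arm, as the interface text tells. Its arguments: {"type":"object","properties":{"series":{"type":"string"}},"required":["series"]}

```bash
ls; mkdir -p pics
cat > h.py <<'E'
import numpy as np, cv2
from scipy.spatial.transform import Rotation as Ro
from workcell import r, cams, workorder
np.set_printoptions(precision=4,suppress=True)
def pose():
    s=r.sense(); q=s["tool_rot"]; q=np.array(q)
    T=np.eye(4); T[:3,:3]=q if q.shape==(3,3) else Ro.from_quat(q,scalar_first=True).as_matrix(); T[:3,3]=s["tcp_pos"]; return T
def look(name,fn):
    T=pose(); c=cams.read_camera(name); cv2.imwrite(fn+".png",c["img"][:,:,::-1])
    if name=="wrist": W=T@np.array(c["T_tool_cam"])
    else:
        W=np.eye(4); W[:3,:3]=np.array(c["R"]).T; W[:3,3]=-W[:3,:3]@np.array(c["t"])
    np.savez(fn+".npz",W=W,i=[c["fx"],c["fy"],c["cx"],c["cy"],c["k1"]],T=T); return c["img"]
def p2w(fn,uv,z):
    d=np.load(fn+".npz"); W=d["W"]; fx,fy,cx,cy,k=d["i"]
    K=np.array([[fx,0,cx],[0,fy,cy],[0,0,1]])
    m=cv2.undistortPoints(np.array(uv,float).reshape(-1,1,2),K,np.array([k,0,0,0.])).reshape(-1,2)
    D=np.c_[m,np.ones(len(m))]@W[:3,:3].T; o=W[:3,3]
    s=(np.broadcast_to(z,len(m))-o[2])/D[:,2]
    return o+D*s[:,None]
def w2p(fn,X):
    d=np.load(fn+".npz"); W=np.linalg.inv(d["W"]); fx,fy,cx,cy,k=d["i"]
    return cv2.projectPoints(np.array(X,float).reshape(-1,1,3),cv2.Rodrigues(W[:3,:3])[0],W[:3,3],np.array([[fx,0,cx],[0,fy,cy],[0,0,1]]),np.array([k,0,0,0.]))[0].reshape(-1,2)
E
python3 - <<'E'
from h import *
look("top","pics/top0"); look("side","pics/side0")
s=r.sense(); print({k:s[k] for k in("t","tcp_pos","tool_rot","width")}, r.tip_extent)
d=np.load("pics/top0.npz"); print(d["W"],d["i"])
E
```

```text
pics
{'t': 0.1, 'tcp_pos': array([0.237 , 0.4961, 0.2417]), 'tool_rot': array([-0.0002,  0.2211,  0.9753, -0.0005]), 'width': 0.08516700143134866} 0.011
[[-0.0156 -0.9897  0.1422  0.3467]
 [-0.9999  0.0157  0.0002  0.0093]
 [-0.0024 -0.1422 -0.9898  1.2877]
 [ 0.      0.      0.      1.    ]] [430.8623 430.8623 279.1661 200.2544  -0.1181]
```

View pics/top0.png

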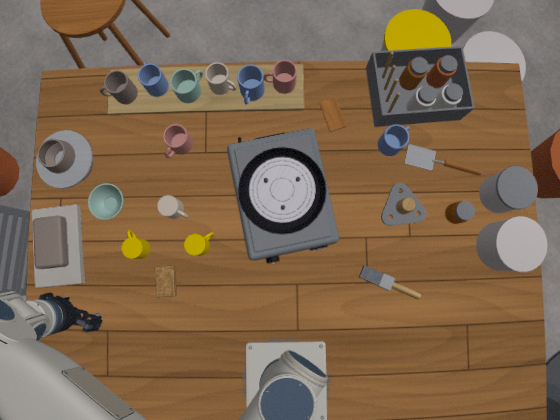

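View pics/side0.png

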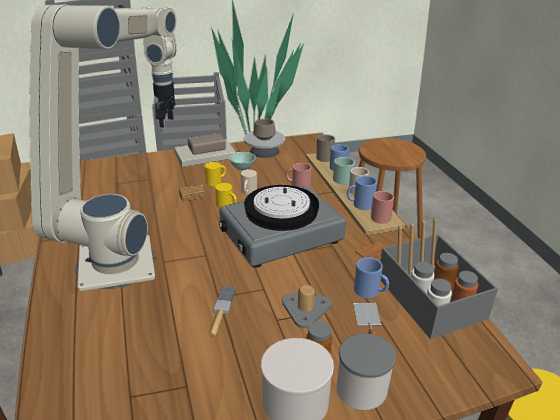

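Top picture: chuck at (404,206). Mug candidates are the pale one at (168,206), yellow look-alikes at (135,247) and (196,244), and a pale one on the rack at (218,76). I choose (168,206) and check it close up. The head is at about (282,190).

Run:
```python
from h import *
a=cv2.imread("pics/top0.png"); b=cv2.imread("pics/side0.png")
f=lambda im,x,y,w,h,s: cv2.resize(im[y:y+h,x:x+w],None,fx=s,fy=s,interpolation=cv2.INTER_CUBIC)
A=f(a,150,185,50,50,6); B=f(a,378,180,50,50,6); C=f(a,242,150,80,80,5) ; D=f(b,205,160,65,50,6)
M=np.zeros((600,800,3),np.uint8); M[:300,:300]=A; M[:300,300:600]=B; M[300:,:390]=D[:300]; M[200:600,400:800]=np.where(0,0,C); M[:300,300:600]=B
M[300:,400:800]=C[50:350]
cv2.imwrite("pics/crop0.png",M)
```

```text
(no output)
```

View pics/crop0.png

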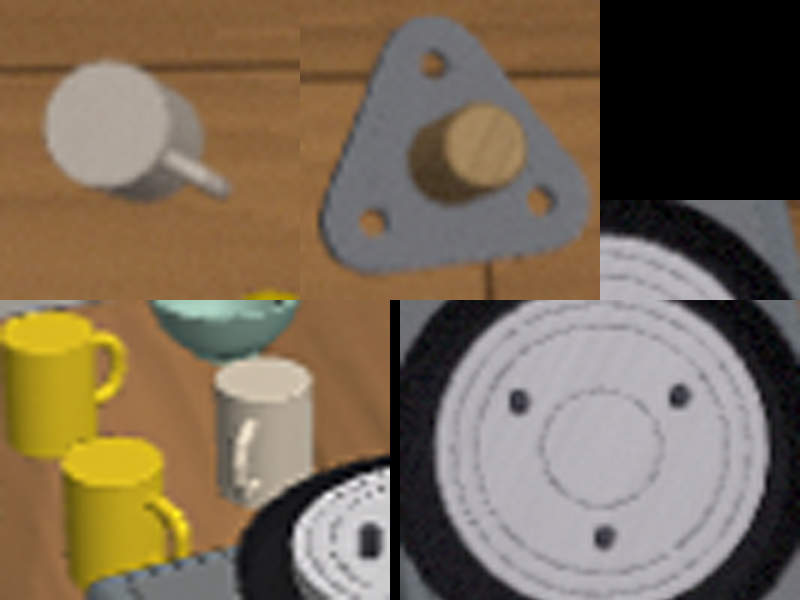

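The crop confirms it: the pale mug is bottom up, foot at crop (107,124), handle to lower right. Also visible are the chuck's holes and the three pins.

Run:
```python
from h import *
c=lambda L,s,ox,oy,x0,y0:[((x-ox+.5)/s-.5+x0,(y-oy+.5)/s-.5+y0) for x,y in L]
def fit(P):
    m=P[:,:2].mean(0); v=P[:,:2]-m; return m,np.hypot(*v.T),np.degrees(np.arctan2(v[:,1],v[:,0]))
H=p2w("pics/top0",c([(433,65),(372,221),(541,201)],6,300,0,378,180),.010); print("chuck",*fit(H))
print("post",p2w("pics/top0",c([(486,145)],6,300,0,378,180),.072))
P=p2w("pics/top0",c([(519,402),(680,397),(604,538)],5,400,300,242,160),.156); print("pins",*fit(P))
print("head",p2w("pics/top0",c([(602,448)],5,400,300,242,160),.140))
m=p2w("pics/top0",c([(107,124),(222,188)],6,0,0,150,185),[.078,.045]);print("mug",m,np.degrees(np.arctan2(*(m[1]-m[0])[[1,0]])))
print(pose())
```

```text
chuck [ 0.505  -0.3619] [0.0499 0.0501 0.0506] [   6.2031  125.4281 -113.955 ]
post [[ 0.5052 -0.3625  0.072 ]]
pins [0.5403 0.002 ] [0.0497 0.0497 0.0498] [  60.8668  -59.0792 -179.1132]
head [[0.5416 0.0014 0.14  ]]
mug [[0.5111 0.3289 0.078 ]
 [0.4833 0.2803 0.045 ]] -119.70120033333795
[[-0.9023  0.4312 -0.0007  0.237 ]
 [ 0.4312  0.9023 -0.001   0.4961]
 [ 0.0002 -0.0011 -1.      0.2417]
 [ 0.      0.      0.      1.    ]]
```

```bash
cat >> h.py <<'E'
def todo(xyz,yaw=None):
    "remaining shift in present tool axes (mm), and tool-z turn (deg) to yaw of tool x"
    T=pose(); d=T[:3,:3].T@(np.array(xyz)-T[:3,3])*1000; y=np.degrees(np.arctan2(T[1,0],T[0,0]))
    print("shift",d,"yaw",y,"turn",None if yaw is None else -((yaw-y+180)%360-180))
E
python3 - <<'E'
from h import *
look("wrist","pics/w0"); c=cams.read_camera("wrist"); print(c["T_tool_cam"],c["fx"],c["k1"])
todo([.54,0,.36]);
E
```

```text
[[ 0.     -0.9621 -0.2725  0.0689]
 [ 1.     -0.0001  0.0003  0.0004]
 [-0.0003 -0.2725  0.9621 -0.1306]
 [ 0.      0.      0.      1.    ]] 324.4631602097012 -0.042750865812455574
shift [-487.2297 -317.0884 -117.8719] yaw 154.45607872615003 turn None
```

Call:
{"method": "drive_tool", "body": {
  "series": "-30 -20 0 0 0 0 -1;-41 -27 0 0 0 0 -1;-41 -27 0 0 0 0 -1;-41 -27 0 0 0 0 -1;-41 -27 0 0 0 0 -1;-41 -27 0 0 0 0 -1"
}}

```text
t: 0.8
tcp_pos: [0.3829, 0.2533, 0.2423]
tool_rot: [0.0, 0.221, 0.975, 0.0]
ft_force: [0.5, 0.1, 0.2]
width: 0.0853
grip_force: 0.0
```

Call:
{"method": "drive_tool", "body": {
  "series": "-41 -27 0 0 0 0 -1;-41 -27 0 0 0 0 -1;-41 -27 0 0 0 0 -1;-41 -27 0 0 0 0 -1;-41 -26 0 0 0 0 -1;-28 -15 0 0 0 0 -1;0 0 0 0 0 0 -1;0 0 0 0 0 0 -1"
}}

```text
t: 1.6
tcp_pos: [0.5283, 0.0196, 0.2417]
tool_rot: [-0.001, 0.222, 0.975, 0.0]
ft_force: [-0.5, 0.5, 0.3]
width: 0.0852
grip_force: 0.0
```

Run:
```python
from h import *
im=look("wrist","pics/w1"); todo([.54,0,.242]); s=r.sense(); print(s["t"],s["qpos"],s["qd"])
P=[[.5403+.05*np.cos(a),.002+.05*np.sin(a),.156] for a in np.radians([60.9,180.9,300.9])]; print(w2p("pics/w1",P))
cv2.imwrite("pics/w1b.png",cv2.resize(im[:,:,::-1],None,fx=1.42,fy=1.42,interpolation=cv2.INTER_CUBIC))
```

```text
shift [-19.6409 -13.1321  -0.0005] yaw 154.43484317820202 turn None
1.65 [-0.1205  0.2222 -0.0285  1.3211  0.0002  0.3257] [ 0.0188 -0.0152 -0.0071 -0.0015  0.0003 -0.001 ]
[[334.3667 251.7526]
 [231.0511 186.3145]
 [228.9834 299.456 ]]
```

View pics/w1b.png

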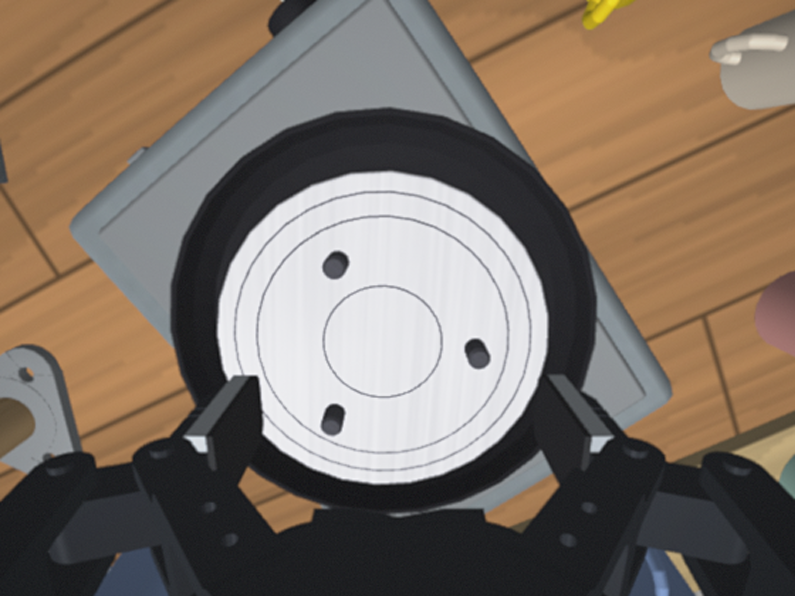

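The wrist picture shows the pin tops near (480,356), (330,268) and (331,427), in enlarged pixels. I'll fit the silhouettes to refine these.

```bash
cat > fit.py <<'E'
from h import *
from scipy.optimize import minimize
def circ(c,rad,z,n=40):
    a=np.linspace(0,2*np.pi,n,endpoint=False); return np.c_[c[0]+rad*np.cos(a),c[1]+rad*np.sin(a),np.full(n,z)]
def fill(M,fn,X,val,s):
    h=cv2.convexHull((w2p(fn,X)*16).round().astype(np.int32)); cv2.fillPoly(M,[h],val,lineType=cv2.LINE_AA,shift=4)
def tri(p): return [(p[0]/1e3+.05*np.cos(a),p[1]/1e3+.05*np.sin(a)) for a in np.radians(p[2]+np.array([0,120,240]))]
def pins(fn,p,sh):
    M=np.zeros(sh,np.uint8)
    for c in tri(p): fill(M,fn,np.r_[circ(c,.006,.140),circ(c,.006,.1545),circ(c,.0045,.156)],255,1)
    return M
def optim(cost,p0):
    best=minimize(cost,p0,method="Nelder-Mead",options=dict(initial_simplex=np.array(p0)+np.array([[0,0,0],[3,0,0],[0,3,0],[0,0,3]]),xatol=.02,fatol=1e-5)); return best.x,best.fun
E
cat > fp.py <<'E'
from fit import *
fn="pics/w1"; im=cv2.imread(fn+".png"); g=im.mean(2)
p0=[540.3,2,60.9]
roi=np.zeros(g.shape,np.uint8); fill(roi,fn,circ((.5405,.0015),.066,.148),255,1)
obs=np.clip((185-g)/110,0,1)*(roi>0)
cv2.imwrite("pics/obs.png",obs*255); print((obs>.5).sum(),(pins(fn,p0,g.shape)>128).sum())
f=lambda p:np.mean((pins(fn,p,g.shape)/255-obs)[roi>0]**2)
print(f(p0),*optim(f,p0))
E
python3 fp.py
```

```text
823 1057
0.019192191882636156 [542.5195   3.6364  61.2821] 0.008906134837020187[ WARN:0@0.394] global loadsave.cpp:1063 imwrite_ Unsupported depth image for selected encoder is fallbacked to CV_8U.
```

Call:
{"method": "drive_tool", "body": {
  "series": "-22 -15 0 0 0 -7 -1;0 0 0 0 0 -8 -1;0 0 0 0 0 -8 -1;0 0 0 0 0 -8 -1;0 0 0 0 0 -8 -1;0 0 0 0 0 -8 -1;0 0 0 0 0 -8 -1;0 0 0 0 0 0 -1"
}}

```text
t: 2.45
tcp_pos: [0.5411, -0.0015, 0.2426]
tool_rot: [0.0, -0.256, 0.967, 0.0]
ft_force: [-0.2, 0.6, 0.4]
width: 0.0852
grip_force: 0.0
```

```bash
python3 - <<'E'
from h import *
s=r.sense();print(s["qd"],s["qpos"]); look("wrist","pics/w2"); todo([.5425,.0036,.242],209)
E
sed -i 's#"pics/w1"#"pics/w2"#' fp.py; python3 fp.py 2>/dev/null
```

```text
[-0.004   0.0026  0.0037  0.0002 -0.0021  0.1651] [-0.1579  0.243   0.0011  1.3286  0.0002 -0.676 ]
shift [-3.7209  3.959   0.6332] yaw -150.61639184174805 turn 0.3836081582519455
810 1050
0.016453567084544464 [542.7522   3.392   61.0781] 0.008828444300784548
```

Call:
{"method": "drive_tool", "body": {
  "series": "25 -37 0 0 0 0 -1;26 -37 0 0 0 0 -1;25 -37 0 0 0 0 -1;26 -37 0 0 0 0 -1;25 -37 0 0 0 0 -1;26 -37 0 0 0 0 -1;25 -37 0 0 0 0 -1;26 -38 0 0 0 0 -1"
}}

```text
t: 3.3
tcp_pos: [0.5099, -0.3627, 0.2426]
tool_rot: [0.0, -0.252, 0.968, -0.0]
ft_force: [1.8, -0.3, 0.1]
width: 0.0857
grip_force: 0.0
```

Call:
{"method": "drive_tool", "body": {
  "series": "0 0 0 0 0 8 -1;0 0 0 0 0 8 -1;0 0 0 0 0 8 -1;0 0 0 0 0 8 -1;0 0 0 0 0 8 -1;0 0 0 0 0 8 -1;0 0 0 0 0 7 -1;0 0 0 0 0 0 -1"
}}

```text
t: 4.1
tcp_pos: [0.5103, -0.3611, 0.2424]
tool_rot: [0.0, 0.223, 0.975, 0.0]
ft_force: [-0.2, -0.4, -0.5]
width: 0.085
grip_force: 0.0
```

```bash
cat > fc.py <<'E'
from fit import *
import sys
fn=sys.argv[1]; zb=float(sys.argv[2]); p0=[float(v) for v in sys.argv[3:6]]
im=cv2.imread(fn+".png"); hsv=cv2.cvtColor(im,cv2.COLOR_BGR2HSV)
obs=(hsv[:,:,1]<60).astype(float)
def render(p):
    M=np.zeros(obs.shape,np.uint8); fill(M,fn,np.vstack([circ(c,.026,z) for c in tri(p) for z in (zb,zb+.012)]),255,1)
    for c in tri(p):
        A=np.zeros_like(M);B=A.copy(); fill(A,fn,circ(c,.007,zb+.012),255,1); fill(B,fn,circ(c,.007,zb),255,1); M=np.where(np.minimum(A,B)>0,255-np.minimum(A,B),M)
    return M
roi=np.zeros(obs.shape,np.uint8); fill(roi,fn,circ((p0[0]/1e3,p0[1]/1e3),.090,zb+.006),255,1)
P=np.zeros_like(roi); c=(p0[0]/1e3,p0[1]/1e3); fill(P,fn,np.r_[circ(c,.027,zb+.012),circ(c,.027,zb+.075)],255,1); roi[P>0]=0
roi[330:]=0
f=lambda p:np.mean((render(p)/255-obs)[roi>0]**2)
x,v=optim(f,p0); print(f(p0),x,v)
o=im.copy(); e=cv2.Canny(render(x).astype(np.uint8),50,100); o[e>0]=(0,0,255); e=cv2.Canny(roi,50,100); o[e>0]=(255,0,0); cv2.imwrite(fn+"o.png",cv2.resize(o,None,fx=1.42,fy=1.42))
E
python3 - <<'E'
from h import *
look("wrist","pics/w3"); s=r.sense();print(s["t"],s["qd"]); todo([.507,-.360,.242],154.4)
E
python3 fc.py pics/w3 0 507 -360 5.9
```

```text
4.15 [-0.0019 -0.      0.0006 -0.0017 -0.0002 -0.0606]
shift [ 3.4798 -0.3779  0.384 ] yaw 154.48157793169756 turn 0.08157793169755223
0.030184071882504448 [ 505.4791 -360.5166    6.0004] 0.0208901851500347
```

View pics/w3o.png

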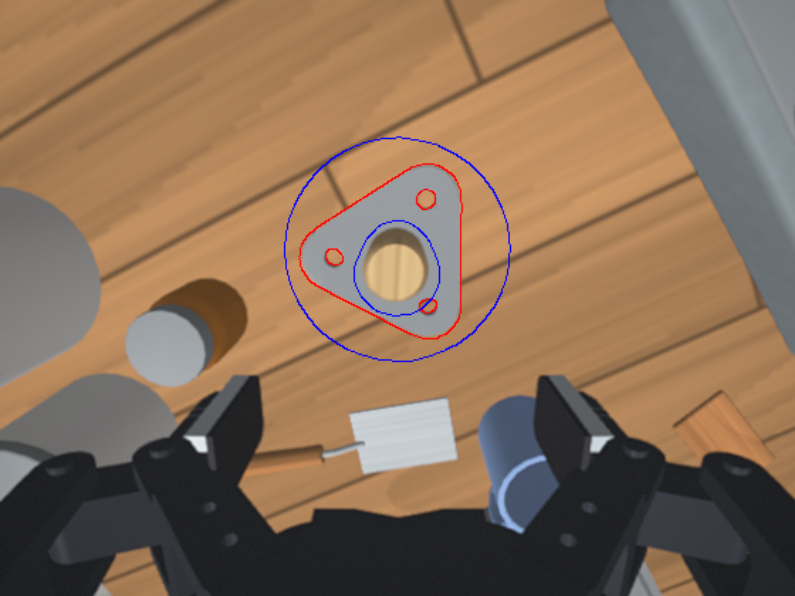

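Call:
{"method": "drive_tool", "body": {
  "series": "4.6 -1.5 0 0 0 0 -1;0 0 40 0 0 0 -1;0 0 45 0 0 0 -1;0 0 45 0 0 0 -1;0 0 40 0 0 0 -1;0 0 24 0 0 0 -1;0 0 10 0 0 0 -1;0 0 0 0 0 0 -1"
}}

```text
t: 4.95
tcp_pos: [0.5048, -0.3608, 0.0374]
tool_rot: [-0.001, 0.221, 0.975, 0.0]
ft_force: [-0.6, -0.2, 0.4]
width: 0.0853
grip_force: 0.0
```

Run:
```python
from h import *
todo([.5055,-.3605,.038],154.4); s=r.sense(); print(s["ft_force"],s["t"])
```

```text
shift [-0.5033  0.5203 -0.5577] yaw 154.49887422305662 turn 0.09887422305661175
[-0.5634 -0.1994  0.3723] 4.95
```

Call:
{"method": "drive_tool", "body": {
  "series": "-0.5 0.5 0 0 0 0 -1;0 0 0 0 0 0 0;0 0 0 0 0 0 1;0 0 0 0 0 0 1;0 0 0 0 0 0 1;0 0 0 0 0 0 1;0 0 0 0 0 0 1;0 0 0 0 0 0 1"
}}

```text
t: 5.75
tcp_pos: [0.5063, -0.3613, 0.0395]
tool_rot: [0.001, 0.221, 0.975, -0.001]
ft_force: [-0.9, 1.0, 6.5]
width: 0.0435
grip_force: 61.6
```

Call:
{"method": "drive_tool", "body": {
  "series": "0 0 -15 0 0 0 1;0 0 -35 0 0 0 1;0 0 -45 0 0 0 1;0 0 -45 0 0 0 1;0 0 -40 0 0 0 1;0 0 -24 0 0 0 1;0 0 -10 0 0 0 1;0 0 0 0 0 0 1"
}}

```text
t: 6.55
tcp_pos: [0.5062, -0.3611, 0.253]
tool_rot: [0.001, 0.221, 0.975, -0.0]
ft_force: [0.3, 0.1, -4.6]
width: 0.0434
grip_force: 62.2
```

```bash
python3 - <<'E'
from h import *
look("wrist","pics/w4"); s=r.sense(); print(s["t"],s["ft_force"],s["ft_torque"],s["width"],s["grip_force"]); T=pose(); print(T); 
# expected chuck height
print("zb",T[2,3]-.038)
E
python3 fc.py pics/w4 0.2138 505.5 -360.5 6
```

```text
6.6 [-0.7595  0.0708 -4.2235] [-0.0381  0.0499  0.0411] 0.04354436413022941 62.18043851084076
[[-0.9023  0.4311 -0.0006  0.5059]
 [ 0.4311  0.9023  0.0006 -0.3608]
 [ 0.0008  0.0003 -1.      0.2514]
 [ 0.      0.      0.      1.    ]]
zb 0.21340040286013948
0.0790699762921219 [ 505.5692 -360.8555    6.2417] 0.07717619667789243
```

View pics/w4o.png

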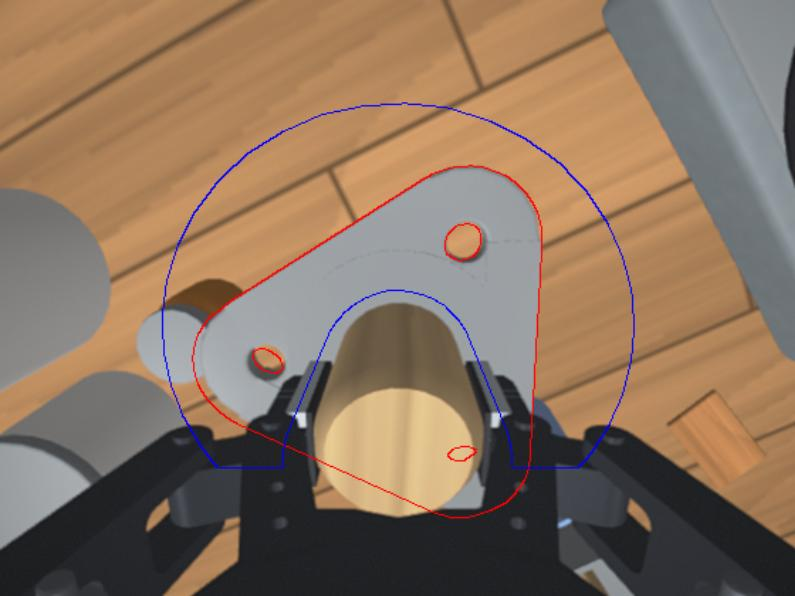

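```bash
sed -i 's/^roi\[330:\]=0/roi[int(sys.argv[6]):]=0; roi[:,:int(sys.argv[7])]=0/' fc.py; for z in .210 .212 .214; do python3 fc.py pics/w4 $z 505.5 -360.5 6 270 150; done
python3 - <<'E'
from h import *
todo([.5426,.0035,.252],154.5)
E
```

```text
0.007730478365919278 [ 505.8523 -360.3787    6.0811] 0.00504880324303697
0.0052328561382299806 [ 505.6522 -360.5991    6.1639] 0.004420973249184971
0.009313797172037409 [ 505.5605 -360.9312    6.2781] 0.007007383573661004
shift [123.9271 344.5242  -0.4158] yaw 154.45977847699788 turn -0.04022152300211701
```

Call:
{"method": "drive_tool", "body": {
  "series": "10 25 0 0 0 0 1;17 46 0 0 0 0 1;17 46 0 0 0 0 1;17 46 0 0 0 0 1;17 46 0 0 0 0 1;17 46 0 0 0 0 1;17 46 0 0 0 0 1;12 43 0 0 0 0 1"
}}

```text
t: 7.4
tcp_pos: [0.5413, 0.0053, 0.2503]
tool_rot: [-0.002, 0.221, 0.975, -0.0]
ft_force: [0.6, -0.2, -3.2]
width: 0.0435
grip_force: 62.3
```

Call:
{"method": "drive_tool", "body": {
  "series": "0 0 0 0 0 -5 1;0 0 0 0 0 -8 1;0 0 0 0 0 -8 1;0 0 0 0 0 -8 1;0 0 0 0 0 -8 1;0 0 0 0 0 -8 1;0 0 0 0 0 -6 1;0 0 0 0 0 -4 1"
}}

```text
t: 8.2
tcp_pos: [0.5417, 0.0031, 0.2499]
tool_rot: [-0.002, -0.256, 0.967, 0.001]
ft_force: [-0.4, 0.1, -3.1]
width: 0.0436
grip_force: 63.0
```

Call:
{"method": "drive_tool", "body": {
  "series": "0 0 0 0 0 0 1;0 0 0 0 0 0 1"
}}

```text
t: 8.4
tcp_pos: [0.542, 0.003, 0.2509]
tool_rot: [-0.001, -0.253, 0.967, 0.0]
ft_force: [0.9, -0.3, -3.1]
width: 0.0435
grip_force: 62.9
```

Run:
```python
from h import *
todo([.5430,.0035,.205],209.46); s=r.sense(); print(s["t"],s["ft_force"],s["width"])
```

```text
shift [-1.2033 -0.1072 45.8581] yaw -150.66644378539797 turn -0.12644378539800982
8.4 [ 0.8511 -0.3208 -3.1465] 0.043471894509362646
```

Call:
{"method": "drive_tool", "body": {
  "series": "-1 0 20 0 0 -0.1 1;0 0 20 0 0 0 1;0 0 8 0 0 0 1;0 0 0 0 0 0 1;0 0 0 0 0 0 1"
}}

```text
t: 8.9
tcp_pos: [0.5435, 0.0034, 0.2048]
tool_rot: [0.0, -0.255, 0.967, -0.0]
ft_force: [0.6, 0.0, -4.0]
width: 0.0439
grip_force: 62.9
```

Run:
```python
from h import *
s=r.sense(); print(s["t"],s["ft_force"]); todo([.5430,.0035,.205],209.46)
im=look("wrist","pics/w5")[:,:,::-1]; todo([.5430,.0035,.205],209.46)
cv2.imwrite("pics/w5b.png",cv2.resize(im[90:330,100:420],None,fx=2.5,fy=2.5,interpolation=cv2.INTER_CUBIC))
```

```text
8.9 [ 0.6411  0.0136 -4.0047]
shift [ 0.3817  0.3728 -0.2321] yaw -150.4799298620399 turn 0.060070137960110515
shift [0.5529 0.4496 0.0937] yaw -150.46592058364868 turn 0.0740794163513101
```

View pics/w5b.png

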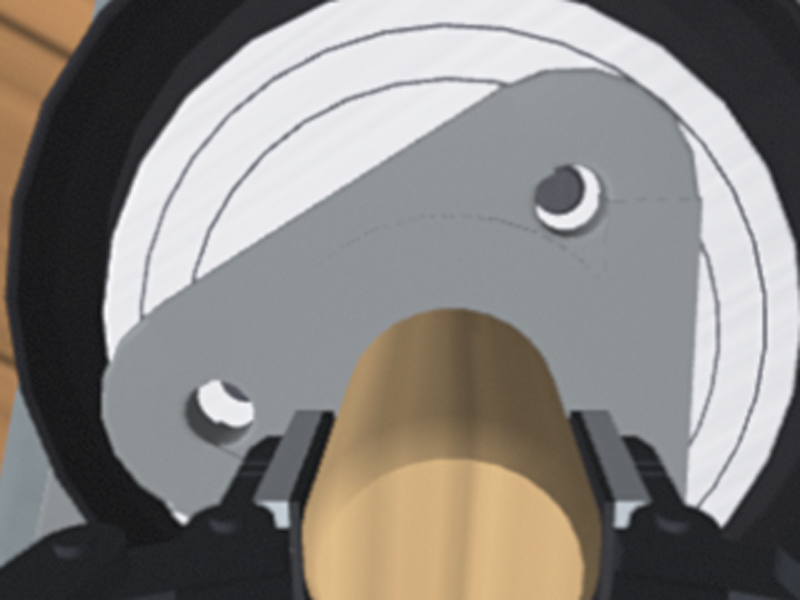

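The picture shows a pin inside the upper-right hole (crop (560,190)) and the lower-left hole mostly clear. I'll fit the view through the holes to get the chuck's error relative to the pins.

```bash
cat > fh.py <<'E'
from fit import *
import sys
fn=sys.argv[1]; zb=float(sys.argv[2]); im=cv2.imread(fn+".png"); g=cv2.resize(im,None,fx=1,fy=1).mean(2)
T=np.load(fn+".npz")["T"]; yaw=np.degrees(np.arctan2(T[1,0],T[0,0]))
p0=np.array([T[0,3]*1e3-.36,T[1,3]*1e3,yaw+360-154.46+6.15]); q0=np.array([542.6,3.5,61.15])
obs=np.clip((g-165)/50,0,1)
roi=np.zeros(g.shape,np.uint8)
cs=[c for c in tri(p0) if w2p(fn,[[*c,zb+.012]])[0,1]<270]
for c in cs: fill(roi,fn,circ(c,.011,zb+.012),255,1)
def render(p,q):
    M=np.zeros(g.shape,np.uint8)
    for c in tri(p):
        A=np.zeros_like(M);B=A.copy(); fill(A,fn,circ(c,.007,zb+.012),255,1); fill(B,fn,circ(c,.007,zb),255,1); M=np.maximum(M,np.minimum(A,B))
    return np.minimum(M,255-pins(fn,q,g.shape))
f=lambda p,q:np.mean((render(p,q)/255-obs)[roi>0]**2)
print("nominal",p0,q0,f(p0,q0))
x=p0.copy(); y=q0.copy()
for i in range(6):
    x,v=optim(lambda p:f(p,y),x); y,v=optim(lambda q:f(x,q),y)
print("chuck",x,"pins",y,v,"rel chuck-pins",x-y)
E
for z in .164 .1655 .167; do python3 fh.py pics/w5 $z; done
```

```text
nominal [543.1559   3.3637  61.2101] [542.6    3.5   61.15] 0.031000009541529504
chuck [542.4593   3.0142  61.2176] pins [542.3416   2.5044  60.8047] 0.009869533518038797 rel chuck-pins [0.1177 0.5098 0.4129]
nominal [543.1559   3.3637  61.2101] [542.6    3.5   61.15] 0.046682809624443114
chuck [542.1044   3.0432  61.3762] pins [542.2796   2.5664  60.8305] 0.01333140041055681 rel chuck-pins [-0.1752  0.4769  0.5457]
nominal [543.1559   3.3637  61.2101] [542.6    3.5   61.15] 0.06719229682512783
chuck [541.8326   2.6548  61.1877] pins [542.4906   1.9916  60.209 ] 0.024794684003696416 rel chuck-pins [-0.6579  0.6632  0.9787]
```

Call:
{"method": "drive_tool", "body": {
  "series": "0.2 -0.3 3 0 0 0.3 1;0 0 3 0 0 0 1;0 0 1 0 0 0 1;0 0 0 0 0 0 1"
}}

```text
t: 9.35
tcp_pos: [0.5432, 0.0031, 0.1971]
tool_rot: [-0.0, -0.253, 0.968, 0.0]
ft_force: [-0.1, 0.1, -3.3]
width: 0.0435
grip_force: 62.9
```

Call:
{"method": "drive_tool", "body": {
  "series": "0 0 1 0 0 0 1;0 0 1 0 0 0 1;0 0 0 0 0 0 1"
}}

```text
t: 9.65
tcp_pos: [0.5432, 0.0031, 0.1952]
tool_rot: [-0.0, -0.253, 0.968, 0.0]
ft_force: [-0.2, 0.3, -3.8]
width: 0.0434
grip_force: 62.9
```

Call:
{"method": "drive_tool", "body": {
  "series": "0 0 1 0 0 0 1;0 0 1 0 0 0 1;0 0 0 0 0 0 1"
}}

```text
t: 9.95
tcp_pos: [0.5432, 0.0031, 0.1931]
tool_rot: [-0.0, -0.253, 0.968, 0.0]
ft_force: [0.4, -0.5, -3.7]
width: 0.0436
grip_force: 63.0
```

Call:
{"method": "drive_tool", "body": {
  "series": "0 0 1 0 0 0 1;0 0 1 0 0 0 1;0 0 0 0 0 0 1"
}}

```text
t: 10.25
tcp_pos: [0.5432, 0.0031, 0.1911]
tool_rot: [-0.0, -0.253, 0.968, 0.0]
ft_force: [-0.1, 0.3, -3.3]
width: 0.0436
grip_force: 63.0
```

Call:
{"method": "drive_tool", "body": {
  "series": "0 0 1 0 0 0 1;0 0 1 0 0 0 1;0 0 0 0 0 0 1"
}}

```text
t: 10.55
tcp_pos: [0.5432, 0.0031, 0.1891]
tool_rot: [-0.0, -0.253, 0.968, 0.0]
ft_force: [0.0, 0.5, -4.0]
width: 0.044
grip_force: 63.0
```

Call:
{"method": "drive_tool", "body": {
  "series": "0 0 1 0 0 0 1;0 0 1 0 0 0 1;0 0 0 0 0 0 1"
}}

```text
t: 10.85
tcp_pos: [0.5432, 0.0031, 0.1871]
tool_rot: [-0.0, -0.253, 0.968, 0.0]
ft_force: [-0.8, -0.1, -4.1]
width: 0.0435
grip_force: 63.0
```

Well past the pin tops with no contact force, so the pins are in the holes. Easing down.

Call:
{"method": "drive_tool", "body": {
  "series": "0 0 1.5 0 0 0 1;0 0 1.5 0 0 0 1;0 0 0 0 0 0 1"
}}

```text
t: 11.15
tcp_pos: [0.5432, 0.0031, 0.184]
tool_rot: [-0.0, -0.253, 0.968, 0.0]
ft_force: [0.3, -0.2, -3.6]
width: 0.0439
grip_force: 63.0
```

Call:
{"method": "drive_tool", "body": {
  "series": "0 0 1 0 0 0 1;0 0 1 0 0 0 1;0 0 0 0 0 0 1"
}}

```text
t: 11.45
tcp_pos: [0.5433, 0.0031, 0.1822]
tool_rot: [-0.0, -0.253, 0.968, 0.0]
ft_force: [0.1, -0.2, -3.8]
width: 0.0437
grip_force: 63.0
```

Call:
{"method": "drive_tool", "body": {
  "series": "0 0 0.7 0 0 0 1;0 0 0.7 0 0 0 1;0 0 0 0 0 0 1"
}}

```text
t: 11.75
tcp_pos: [0.5433, 0.0031, 0.1808]
tool_rot: [-0.0, -0.253, 0.968, 0.0]
ft_force: [-0.3, 0.3, -3.9]
width: 0.0435
grip_force: 63.0
```

Call:
{"method": "drive_tool", "body": {
  "series": "0 0 0.6 0 0 0 1;0 0 0 0 0 0 1"
}}

```text
t: 11.95
tcp_pos: [0.5433, 0.0031, 0.1802]
tool_rot: [-0.0, -0.253, 0.968, 0.0]
ft_force: [-0.3, 1.1, -3.6]
width: 0.0436
grip_force: 63.0
```

Call:
{"method": "drive_tool", "body": {
  "series": "0 0 0.5 0 0 0 1;0 0 0 0 0 0 1"
}}

```text
t: 12.15
tcp_pos: [0.5433, 0.003, 0.1797]
tool_rot: [-0.0, -0.253, 0.968, 0.0]
ft_force: [0.5, -1.1, -3.4]
width: 0.0434
grip_force: 63.0
```

Call:
{"method": "drive_tool", "body": {
  "series": "0 0 0.5 0 0 0 1;0 0 0 0 0 0 1"
}}

```text
t: 12.35
tcp_pos: [0.5433, 0.0031, 0.1795]
tool_rot: [0.0, -0.253, 0.968, -0.0]
ft_force: [-1.9, -0.1, 0.5]
width: 0.0434
grip_force: 63.2
```

Call:
{"method": "drive_tool", "body": {
  "series": "0 0 0.3 0 0 0 1;0 0 0 0 0 0 1"
}}

```text
t: 12.55
tcp_pos: [0.5433, 0.0031, 0.1795]
tool_rot: [0.0, -0.253, 0.968, -0.0]
ft_force: [-3.7, 0.8, 4.0]
width: 0.0435
grip_force: 63.9
```

Contact came at z 0.1795, as predicted, at about 8 N: seated. Releasing and lifting.

Call:
{"method": "drive_tool", "body": {
  "series": "0 0 0 0 0 0 0.2;0 0 0 0 0 0 -0.5;0 0 0 0 0 0 -1;0 0 0 0 0 0 -1;0 0 0 0 0 0 -1;0 0 0 0 0 0 -1;0 0 -5 0 0 0 -1;0 0 -20 0 0 0 -1"
}}

```text
t: 13.35
tcp_pos: [0.5425, 0.0031, 0.2029]
tool_rot: [-0.002, -0.253, 0.968, 0.001]
ft_force: [-0.2, 1.0, 0.4]
width: 0.0855
grip_force: 0.0
```

Call:
{"method": "drive_tool", "body": {
  "series": "0 0 -35 0 0 0 -1;0 0 -35 0 0 0 -1;0 0 -20 0 0 0 -1;0 0 -5 0 0 0 -1;0 0 0 0 0 0 -1;0 0 0 0 0 0 -1"
}}

```text
t: 13.95
tcp_pos: [0.543, 0.0031, 0.2977]
tool_rot: [-0.001, -0.253, 0.968, 0.0]
ft_force: [0.1, -0.1, 0.3]
width: 0.0853
grip_force: 0.0
```

Run:
```python
from h import *
from fit import *
fn="pics/w6"; im=look("wrist",fn)[:,:,::-1].copy(); s=r.sense(); print(s["t"],s["ft_force"]); 
q=[542.5,3.2,61.1]
for c in tri(q):
    for z,rad,col in((.156,.0045,(0,0,255)),(.152,.026,(255,0,0)),(.152,.007,(0,255,0))):
        cv2.polylines(im,[w2p(fn,circ(c,rad,z)).round().astype(int)],1,col)
cv2.polylines(im,[w2p(fn,circ((.5425,.0032),.0165,.212)).round().astype(int)],1,(0,0,255))
cv2.imwrite("pics/w6b.png",cv2.resize(im[60:360,80:480],None,fx=2,fy=2,interpolation=cv2.INTER_CUBIC)); todo([.4,.17,.30],180+60)
todo([.5111,.3289,.24],-119.7)
```

```text
14.0 [0.0942 0.3419 0.2416]
shift [ 43.1167 215.4324  -2.045 ] yaw -150.74314425119329 turn -30.743144251193257
shift [-131.5723  299.6856   57.7679] yaw -150.74314425119329 turn -31.04314425119327
```

View pics/w6b.png

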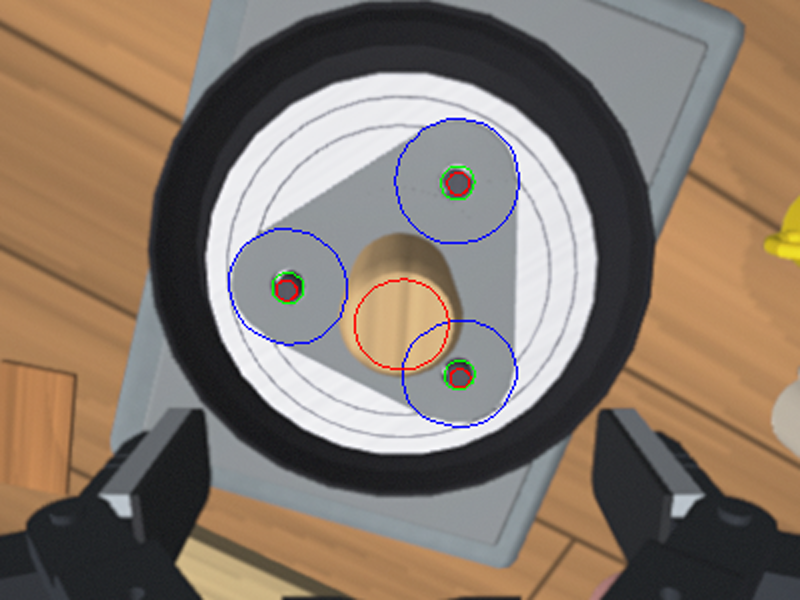

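Chuck is flush with all three pins through its holes (pins centred at (457,183), (287,288) and (459,376)). Next the mug.

Call:
{"method": "drive_tool", "body": {
  "series": "-12 27 0 0 0 0 -1;-17 39 0 0 0 0 -1;-17 39 0 0 0 0 -1;-17 39 0 0 0 0 -1;-17 39 0 0 0 0 -1;-17 39 0 0 0 0 -1;-17 39 0 0 0 0 -1;-17 39 0 0 0 0 -1"
}}

```text
t: 14.8
tcp_pos: [0.5102, 0.3304, 0.2977]
tool_rot: [-0.001, -0.253, 0.968, -0.0]
ft_force: [1.2, 0.3, 0.7]
width: 0.0852
grip_force: 0.0
```

Call:
{"method": "drive_tool", "body": {
  "series": "0 0 15 0 0 -8 -1;0 0 25 0 0 -8 -1;0 0 18 0 0 -8 -1;0 0 0 0 0 -7 -1;0 0 0 0 0 0 -1;0 0 0 0 0 0 -1"
}}

```text
t: 15.4
tcp_pos: [0.5109, 0.3288, 0.2405]
tool_rot: [-0.0, -0.5, 0.866, 0.0]
ft_force: [0.7, 0.5, 0.5]
width: 0.0855
grip_force: 0.0
```

Run:
```python
from h import *
from fit import *
fn="pics/w7"; im=look("wrist",fn)[:,:,::-1].copy(); s=r.sense(); print(s["t"],s["qd"]); todo([.5111,.3289,.24],-119.7)
hsv=cv2.cvtColor(im,cv2.COLOR_BGR2HSV); 
for c,col in(((.512,.330),(0,0,255)),):
    cv2.polylines(im,[w2p(fn,circ(c,.0305,.078)).round().astype(int)],1,col)
    cv2.polylines(im,[w2p(fn,circ(c,.0305,.0)).round().astype(int)],1,(255,0,0))
    a=np.radians(-119.7); cv2.line(im,*[tuple(v) for v in w2p(fn,[[*c,.078],[c[0]+.06*np.cos(a),c[1]+.06*np.sin(a),.04]]).round().astype(int)],(0,255,0))
cv2.imwrite("pics/w7b.png",cv2.resize(im[40:340,80:480],None,fx=2,fy=2,interpolation=cv2.INTER_CUBIC))
```

```text
15.45 [-0.0011 -0.0064  0.0054  0.0017  0.0019 -0.0096]
shift [-0.1424 -0.0461  0.7977] yaw -119.93569253166304 turn -0.23569253166303383
```

View pics/w7b.png

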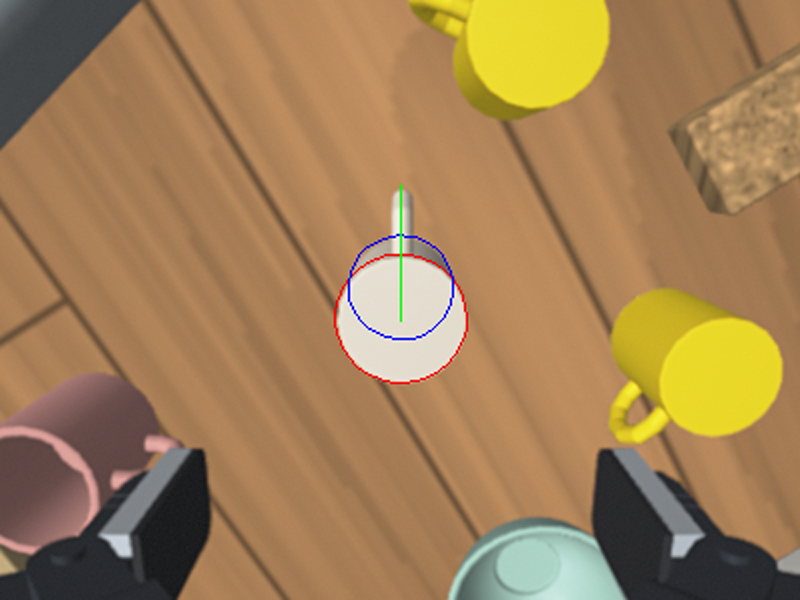

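The mug (foot centre (401,320), handle straight up the picture along tool x) matches (0.512, 0.330). Descending to grip.

Call:
{"method": "drive_tool", "body": {
  "series": "-1.5 -0.3 15 0 0 0 -1;0 0 40 0 0 0 -1;0 0 45 0 0 0 -1;0 0 45 0 0 0 -1;0 0 30 0 0 0 -1;0 0 16 0 0 0 -1;0 0 8 0 0 0 -1;0 0 0 0 0 0 -1"
}}

```text
t: 16.25
tcp_pos: [0.5118, 0.3298, 0.0414]
tool_rot: [-0.001, -0.501, 0.865, 0.0]
ft_force: [-0.7, -0.9, 0.2]
width: 0.0855
grip_force: 0.0
```

Call:
{"method": "drive_tool", "body": {
  "series": "0 0 0 0 0 0 -1;0 0 0 0 0 0 -0.4;0 0 0 0 0 0 0.2;0 0 0 0 0 0 1;0 0 0 0 0 0 1;0 0 0 0 0 0 1;0 0 0 0 0 0 1;0 0 0 0 0 0 1"
}}

```text
t: 17.05
tcp_pos: [0.5122, 0.3305, 0.0433]
tool_rot: [0.001, -0.502, 0.865, 0.0]
ft_force: [-2.0, 0.7, 6.0]
width: 0.0589
grip_force: 63.3
```

Call:
{"method": "drive_tool", "body": {
  "series": "0 0 -15 0 0 0 1;0 0 -40 0 0 0 1;0 0 -45 0 0 0 1;0 0 -45 0 0 0 1;0 0 -45 0 0 0 1;0 0 -35 0 0 0 1;0 0 -15 0 0 0 1;0 0 0 0 0 0 1"
}}

```text
t: 17.85
tcp_pos: [0.5125, 0.3302, 0.2848]
tool_rot: [0.002, -0.502, 0.865, -0.0]
ft_force: [-0.4, 0.0, -2.7]
width: 0.0592
grip_force: 65.3
```

Run:
```python
from h import *
s=r.sense(); print(s["t"],s["ft_force"],s["width"]); todo([.5428,.0031,.285],-119.9); T=pose(); look("wrist","pics/w8"); print(T)
```

```text
17.85 [-0.4225  0.0277 -2.6966] 0.05919245065730366
shift [ 268.9895 -188.6243   -0.6949] yaw -119.74789705494396 turn 0.15210294505604338
[[-0.4962 -0.8682  0.0044  0.5125]
 [-0.8682  0.4962  0.002   0.3302]
 [-0.004  -0.0028 -1.      0.2848]
 [ 0.      0.      0.      1.    ]]
```

Call:
{"method": "drive_tool", "body": {
  "series": "24 -17 0 0 0 0 1;35 -24.6 0 0 0 0 1;35 -24.6 0 0 0 0 1;35 -24.6 0 0 0 0 1;35 -24.6 0 0 0 0 1;35 -24.6 0 0 0 0 1;35 -24.6 0 0 0 0 1;35 -24 0 0 0 0 1"
}}

```text
t: 18.7
tcp_pos: [0.5416, 0.0012, 0.2802]
tool_rot: [-0.001, -0.502, 0.865, 0.001]
ft_force: [0.8, 0.2, -2.3]
width: 0.0594
grip_force: 65.2
```

Call:
{"method": "drive_tool", "body": {
  "series": "0 0 0 0 0 0 1;0 0 0 0 0 0 1;0 0 0 0 0 0 1"
}}

```text
t: 19.0
tcp_pos: [0.5419, 0.0034, 0.281]
tool_rot: [-0.001, -0.502, 0.865, 0.001]
ft_force: [0.3, 0.6, -2.5]
width: 0.0592
grip_force: 65.5
```

Run:
```python
from h import *
s=r.sense(); print(s["t"],s["ft_force"],s["width"]); todo([.5428,.0031,.260],-119.9); print(pose()[:3,2])
from fit import *
fn="pics/w9"; im=look("wrist",fn)[:,:,::-1].copy(); T=pose(); c=T[:2,3]; zr=T[2,3]-.0433
for z,col in((zr,(255,0,0)),(zr+.078,(0,0,255))): cv2.polylines(im,[w2p(fn,circ(c,.0305,z)).round().astype(int)],1,col)
cv2.imwrite("pics/w9b.png",cv2.resize(im,None,fx=1.42,fy=1.42))
```

```text
19.0 [ 0.2581  0.5958 -2.4554] 0.05921628681097769
shift [-0.2083 -0.9915 20.9862] yaw -119.72933505856744 turn 0.1706649414325625
[-0.0017  0.0005 -1.    ]
```

View pics/w9b.png

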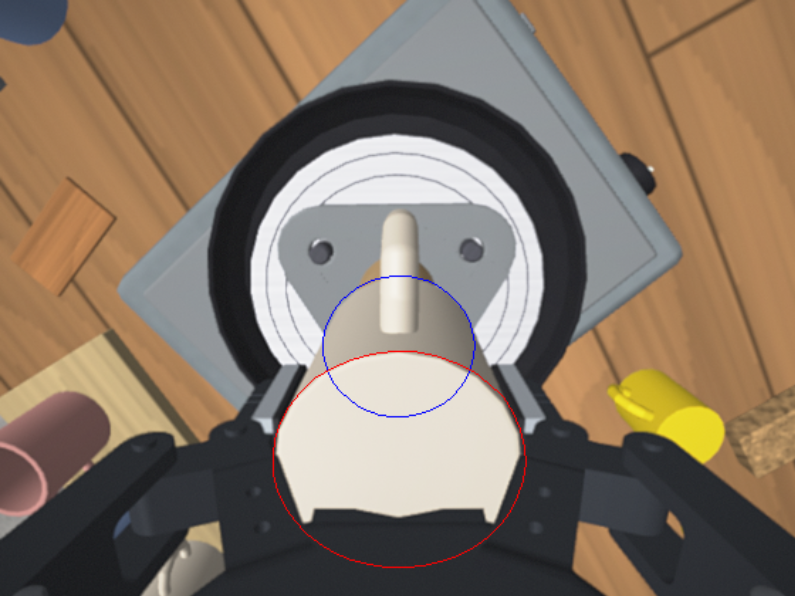

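The mug is held square and centred (its foot edge matches the model). Descending over the post.

Call:
{"method": "drive_tool", "body": {
  "series": "-0.2 -1 5 0 0 0 1;0 0 10 0 0 0 1;0 0 6 0 0 0 1;0 0 0 0 0 0 1;0 0 0 0 0 0 1"
}}

```text
t: 19.55
tcp_pos: [0.5431, 0.0027, 0.2608]
tool_rot: [-0.0, -0.502, 0.865, 0.0]
ft_force: [1.0, -0.5, -1.1]
width: 0.0594
grip_force: 65.5
```

Run:
```python
from h import *
todo([.5428,.0031,.1953],-119.9)
```

```text
shift [-0.179   0.4668 65.4516] yaw -119.72640941469497 turn 0.17359058530502125
```

Call:
{"method": "drive_tool", "body": {
  "series": "-0.2 0.3 2 0 0 0 1;0 0 2 0 0 0 1;0 0 2 0 0 0 1;0 0 2 0 0 0 1;0 0 0 0 0 0 1"
}}

```text
t: 20.05
tcp_pos: [0.543, 0.0028, 0.2527]
tool_rot: [-0.0, -0.502, 0.865, 0.0]
ft_force: [0.0, 0.4, -2.1]
width: 0.059
grip_force: 65.5
```

Call:
{"method": "drive_tool", "body": {
  "series": "0 0 2 0 0 0 1;0 0 2 0 0 0 1;0 0 2 0 0 0 1;0 0 0 0 0 0 1"
}}

```text
t: 20.45
tcp_pos: [0.543, 0.0029, 0.2467]
tool_rot: [-0.0, -0.502, 0.865, 0.0]
ft_force: [-0.3, -0.2, -2.1]
width: 0.0588
grip_force: 65.5
```

Call:
{"method": "drive_tool", "body": {
  "series": "0 0 2 0 0 0 1;0 0 2 0 0 0 1;0 0 2 0 0 0 1;0 0 0 0 0 0 1"
}}

```text
t: 20.85
tcp_pos: [0.5429, 0.0028, 0.2407]
tool_rot: [-0.0, -0.502, 0.865, 0.0]
ft_force: [0.7, 1.4, -2.2]
width: 0.0592
grip_force: 65.5
```

Call:
{"method": "drive_tool", "body": {
  "series": "0 0 3 0 0 0 1;0 0 4 0 0 0 1;0 0 4 0 0 0 1;0 0 4 0 0 0 1;0 0 0 0 0 0 1"
}}

```text
t: 21.35
tcp_pos: [0.5428, 0.0029, 0.2252]
tool_rot: [-0.0, -0.502, 0.865, 0.0]
ft_force: [0.1, -0.3, -1.6]
width: 0.0592
grip_force: 65.5
```

Call:
{"method": "drive_tool", "body": {
  "series": "0 0 4 0 0 0 1;0 0 4 0 0 0 1;0 0 4 0 0 0 1;0 0 4 0 0 0 1;0 0 3 0 0 0 1;0 0 2 0 0 0 1;0 0 0 0 0 0 1"
}}

```text
t: 22.05
tcp_pos: [0.543, 0.0029, 0.2047]
tool_rot: [-0.0, -0.502, 0.865, 0.0]
ft_force: [-0.2, 0.6, -1.3]
width: 0.0591
grip_force: 65.5
```

Call:
{"method": "drive_tool", "body": {
  "series": "0 0 1 0 0 0 1;0 0 1 0 0 0 1;0 0 1 0 0 0 1;0 0 0 0 0 0 1"
}}

```text
t: 22.45
tcp_pos: [0.5431, 0.0028, 0.2019]
tool_rot: [-0.0, -0.502, 0.865, 0.0]
ft_force: [0.1, -0.3, -2.4]
width: 0.0595
grip_force: 65.5
```

Call:
{"method": "drive_tool", "body": {
  "series": "0 0 1 0 0 0 1;0 0 1 0 0 0 1;0 0 1 0 0 0 1;0 0 1 0 0 0 1;0 0 0 0 0 0 1"
}}

```text
t: 22.95
tcp_pos: [0.543, 0.0029, 0.1978]
tool_rot: [-0.0, -0.502, 0.865, 0.0]
ft_force: [0.7, 0.1, -2.8]
width: 0.0589
grip_force: 65.5
```

Call:
{"method": "drive_tool", "body": {
  "series": "0 0 0.7 0 0 0 1;0 0 0.7 0 0 0 1;0 0 0 0 0 0 1"
}}

```text
t: 23.25
tcp_pos: [0.5431, 0.0029, 0.1965]
tool_rot: [-0.0, -0.502, 0.865, 0.0]
ft_force: [0.1, 0.9, -2.3]
width: 0.0594
grip_force: 65.5
```

Call:
{"method": "drive_tool", "body": {
  "series": "0 0 0.6 0 0 0 1;0 0 0 0 0 0 1;0 0 0 0 0 0 1"
}}

```text
t: 23.55
tcp_pos: [0.5431, 0.0028, 0.196]
tool_rot: [-0.0, -0.502, 0.865, -0.0]
ft_force: [0.2, 0.3, -2.6]
width: 0.059
grip_force: 65.5
```

Call:
{"method": "drive_tool", "body": {
  "series": "0 0 0.5 0 0 0 1;0 0 0 0 0 0 1;0 0 0 0 0 0 1"
}}

```text
t: 23.85
tcp_pos: [0.5431, 0.0028, 0.1955]
tool_rot: [0.0, -0.502, 0.865, 0.0]
ft_force: [-1.1, -0.3, -2.7]
width: 0.0589
grip_force: 65.5
```

Call:
{"method": "drive_tool", "body": {
  "series": "0 0 0.5 0 0 0 1;0 0 0 0 0 0 1"
}}

```text
t: 24.05
tcp_pos: [0.5431, 0.0029, 0.1953]
tool_rot: [0.0, -0.502, 0.865, -0.0]
ft_force: [-2.0, -0.8, 1.9]
width: 0.0591
grip_force: 65.8
```

Call:
{"method": "drive_tool", "body": {
  "series": "0 0 0.5 0 0 0 1;0 0 0 0 0 0 1"
}}

```text
t: 24.25
tcp_pos: [0.5431, 0.0029, 0.1953]
tool_rot: [0.0, -0.502, 0.865, -0.0]
ft_force: [-4.0, 0.5, 6.7]
width: 0.059
grip_force: 66.1
```

Rim rests on the plate at the predicted height. Releasing and backing off.

Call:
{"method": "drive_tool", "body": {
  "series": "0 0 0 0 0 0 0.2;0 0 0 0 0 0 -0.5;0 0 0 0 0 0 -1;0 0 0 0 0 0 -1;0 0 0 0 0 0 -1;0 0 0 0 0 0 -1;0 0 -5 0 0 0 -1;0 0 -20 0 0 0 -1"
}}

```text
t: 25.05
tcp_pos: [0.5423, 0.0029, 0.2184]
tool_rot: [-0.001, -0.502, 0.865, 0.001]
ft_force: [-0.1, -0.2, -0.1]
width: 0.0854
grip_force: 0.0
```

Call:
{"method": "drive_tool", "body": {
  "series": "0 0 -40 0 0 0 -1;0 0 -45 0 0 0 -1;0 0 -40 0 0 0 -1;0 0 -20 0 0 0 -1;0 0 0 0 0 0 -1;0 0 0 0 0 0 -1"
}}

```text
t: 25.65
tcp_pos: [0.5431, 0.0028, 0.3644]
tool_rot: [0.0, -0.502, 0.865, -0.0]
ft_force: [-0.3, 0.4, -1.0]
width: 0.0854
grip_force: 0.0
```

Run:
```python
from fit import *
fn="pics/w10"; im=look("wrist",fn)[:,:,::-1].copy(); s=r.sense(); print(s["t"],s["tcp_pos"],s["ft_force"],s["width"])
c=(.5428,.0031)
for z,col in((.152,(255,0,0)),(.230,(0,0,255))): cv2.polylines(im,[w2p(fn,circ(c,.0305,z)).round().astype(int)],1,col)
sd=look("side","pics/side1")[:,:,::-1]
M=np.zeros((420,800,3),np.uint8); M[:,:400]=cv2.resize(im[60:270,180:380],(400,420)); M[:,400:]=cv2.resize(sd[140:280,210:343],(400,420),interpolation=cv2.INTER_CUBIC)
cv2.imwrite("pics/end.png",M)
```

```text
25.7 [0.5429 0.0028 0.3637] [ 0.6384 -0.1963  0.0766] 0.08541677410925533
```

View pics/end.png

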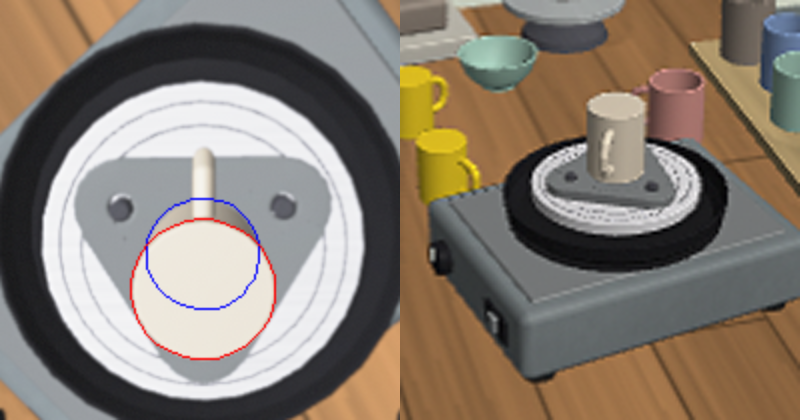

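The mug stands level on the chuck with its foot on the predicted circle at (203,290); the chuck is flush and the arm is clear. Handing in.

```bash
python3 -c "
from workcell import workorder
print(workorder.finish_job())"
```

```text
the job is handed in; nothing more can be done
None
```

The chuck sits flush on the wheel head with all three pins through its holes, the mug rests bottom up over its post, and the job was handed in at about 26 s; no verdict was returned.

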